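# Put three rubber moulds up on the sloped mould rack

## Robot

A 7-joint arm with a two-finger parallel gripper is mounted at the origin on the work surface. World frame = base frame: x ahead of the robot, y to its left, z up, the work surface at z = 0. Lengths are in m, angles in degrees, forces in N, time in s.
With the tool pointing down it reaches from about 0.4 to 0.875 m from the base axis. Payload 6.5 kg.
Tool frame: the origin (TCP) lies at the very end of the fingers, on their centre line; the grasp point (between the pads) lies 19 mm behind it; z points along the fingers, y is the direction in which the jaws open and shut (so a half turn about z gives the same grasp; the last joint's range is limited). The gripper opens to 85 mm and grips with 20 to 120 N. Pads are 22 mm wide; open, the fingers measure 114 mm over their backs; the gripper's body (76 mm by 85 mm) begins 54 mm behind the grasp point. The pads swing forward as they close: fully open they stand 13 mm farther back than shut.
Start: joints at [-74.668, 30.733, -0.252, 88.115, 0.149, 61.152, -4.079], TCP at [0.213, 0.614, 0.231] pointing down, gripper open.
Joint ranges: [-154.64, 154.64], [-21.42, 123.67], [-72.66, 72.17], [13.99, 137.28], [-74.86, 254.86], [10.95, 109.41], [-158.01, 158.01]. Speed limits (degrees/s): [136.94, 136.94, 180, 180, 180, 180, 180].

## Interface

Orientations are given as [roll, pitch, yaw] about the fixed x, y, z axes, in that order (R = Rz(yaw) Ry(pitch) Rx(roll)).
In Python, from workcell import sense, get_image, close_job gives the robot as it stands.
- The arm moves only by the shell command python3 -m handwheel 'ROWS' [OPENING] [FORCE]. ROWS is a JSON object of lists of equal length, an entry for each row: "delta_pos": the shift along the tool's x, y, z each as a share of 0.08 m, from -1 to 1, a list of three; "yaw": the turn about the tool's z as a share of pi rad, from -1 to 1. In form: {"delta_pos": [[x, y, z], ...], "yaw": [yaw, ...]}. A call has 1 to 8 rows; each row is the pose to reach, as a shift and turn from the pose measured when the call began, along the tool's axes at that moment, turning the shorter way round; what a row does not reach only later rows make up. A row lasts 1/8 s, in which the tool goes at most 62.5 mm and 10.7 degrees, less where a joint would pass 70% of its speed; a pose out of reach is approached as far as the arm can. A call with a number of a shift or a turn outside -1 to 1 is refused whole. A call with a gripper value outside its range is refused whole. OPENING is the opening, from 0 (shut) to 1 (fully open), set as the call begins (- or left out, the last holds). The fingers move at their own pace and stop on an object; FORCE is the grip in N (left out, the last holds). Time passes only in rows, so rows that repeat a pose let the fingers close. It gives the time, the measured TCP pose, the force and the opening at its end, in the units of the state.
- sense(): the state, without advancing time (a new reading comes with each control period).
- get_image(name): name is "side" or "top" or "wrist"; returns a dict with "pixels" (420x560x3 uint8, blue, green, red), "fx", "fy", "cx", "cy" (pixels), "dist_coeffs" ([k1, k2, p1, p2, k3] as OpenCV has them; the pictures are not rectified), "origin" and "attitude" of the camera in the world. Camera axes: x right, y down, z forward; pixel columns grow to the right and rows downward; lengths in m; the calibration is good to about 2 mm. A picture is of the moment at which its call begins. There is no depth.
- close_job(): hands the job in, once; it reports no verdict.
The state is a dict: "t": time; "joint_positions": joint angles; "dq": joint speeds; "tau": joint torques, N m; "eef_pos": TCP position; "eef_rot": TCP orientation; "force": force on the tool from outside, world axes, zero at the start; "ft_torque": the same for the moment, N m; "width": finger opening in m.
Only numpy, scipy, OpenCV 4.12 (cv2) and the standard library are available. Lean on these libraries where they do the work, as an engineer would, in place of code of your own. Each camera call takes 0.05 s, during which the arm holds its last target. There are 200 camera calls.

## Task

Stack the three loose rubber moulds in the empty bay of the sloped mould rack: the largest at the bottom, the medium one on it and the smallest on top, each lying flat and square with its rear end leaning right back against the backstop, its sprue hole facing out at the open front, and centred side to side over the one below. Leave the two moulds already stored in the rack, the powder bottle and the tin where they are.

Things in the scene. Friction and masses are not known exactly. Their poses are not given: they have to be found in the camera images.
- bay: tilted tray of the fixed grey sheet-steel rack. Origin: top of floor at the foot of the backstop, mid-width. x: down the slope into the backstop; z: square to the floor, 20 deg from vertical, leaning away from the open front; y: along the backstop. Floor x -105 (open front, high edge, 62 mm over the bench) to 0, y -105 to +105; backstop 66 mm high along z; side cheeks 32 mm high
- bay_mid (a point): middle of the empty bay, on the foot of the backstop at floor level (tray x 0, y -34 mm; axes as the tray's). The bay is about 140 mm wide, from the cheek at y -105 to the stored stack. A mould set down right has its x, y, z along the tray's. Moulds grip the floor: they do not slide down by themselves and must be moved back to the backstop
- large_c (a point): centre of the largest loose mould: tan rubber block 88 long (its x) x 64 wide (y) x 28 mm thick (z, up), dark parting line at mid-height, about 190 g. It lies flat on the bench. Its round sprue hole is in the middle of its -x end face; on top a pencilled line runs from a pencilled ring to that end
- large_sprue (a point): centre of the sprue hole, on the mould's end face, 44 mm from its centre along its -x
- medium_c (a point): centre of the medium loose mould: tan rubber block 76 long (its x) x 54 wide (y) x 25 mm thick (z, up), dark parting line at mid-height, about 120 g. At the start it lies on top of the smallest, somewhat askew. Its round sprue hole is in the middle of its -x end face; on top a pencilled line runs from a pencilled ring to that end
- medium_sprue (a point): centre of the sprue hole, on the mould's end face, 38 mm from its centre along its -x
- small_c (a point): centre of the smallest loose mould: tan rubber block 64 long (its x) x 44 wide (y) x 22 mm thick (z, up), dark parting line at mid-height, about 75 g. It lies flat on the bench under the medium one. Its round sprue hole is in the middle of its -x end face; on top a pencilled line runs from a pencilled ring to that end
- small_sprue (a point): centre of the sprue hole, on the mould's end face, 32 mm from its centre along its -x
- stored_low_c (a point): centre of the lower mould stored in the rack, 78 x 52 x 25 mm, loose, axes along the tray's; leave it
- stored_top_c (a point): centre of the upper stored mould, 73 x 48 x 22 mm, lying loose on the lower one (top of this stack 47 mm over the tray floor); leave it
- tin_mid (a point): middle (23 mm up) of a closed round tin, 75 mm across, 46 mm high, standing loose on the bench close beside the rear half of the largest mould (5 to 13 mm off its +y side); leave it. Other mould stacks stand at the bench's edges, beyond the work.
- bottle_mid (a point): point 70 mm up the axis of a plastic powder bottle, 56 mm across, 145 mm high, standing loose on the bench among the moulds; leave it
There are look-alikes about, which are no part of the job. Leave any green or red look-alike of the part that bears medium_c alone.

How it is judged (in metres and radians):
At the end, for the whole second after the job is handed in: In the bay, bottom to top: largest, medium, smallest; each flat (5 deg, height 5 mm), square (7 deg), rear end within 5 mm of the backstop, sprue hole at the open front; largest within 35 mm of bay middle, the others centred within 10 mm sideways over the one below; still and let go (x of large_c in the frame of bay above -0.049 m and x of large_sprue in the frame of bay below -0.076 m and z of large_c in the frame of bay between 0.009 and 0.019 m and angle between the z axis of each of large_c, medium_c, small_c and the z axis of bay, either way round below 0.09 rad and angle between the x axis of each of large_c, medium_c, small_c and the x axis of bay, either way round below 0.12 rad and y of large_c in the frame of bay_mid between -0.035 and 0.035 m and x of medium_c in the frame of bay above -0.043 m and x of medium_sprue in the frame of bay below -0.064 m and z of medium_c in the frame of bay between 0.0355 and 0.0455 m and y of medium_c in the frame of large_c between -0.01 and 0.01 m and x of small_c in the frame of bay above -0.037 m and x of small_sprue in the frame of bay below -0.052 m and z of small_c in the frame of bay between 0.059 and 0.069 m and y of small_c in the frame of medium_c between -0.01 and 0.01 m); the robot touches nothing.
It fails at once if a mould stored in the rack is shifted by more than 10 mm (distance of any of stored_low_c, stored_top_c from where it was at the start of the episode above 0.01 m).
It fails at once if the bottle or the tin is shifted by more than 20 mm or knocked over (distance of any of bottle_mid, tin_mid from where it was at the start of the episode above 0.02 m).
It also fails if it takes over 67 s, if anything falls off the work surface, if the arm or the gripper's body presses on something with over 40 N, if the wrist force passes 120 N, or if a joint passes its speed limit or range.

## Working session

There is one attempt and no reset: what is moved stays moved. The work goes in short steps, Python scripts to look and compute and a shell command to move; the robot and the scene stay as the last step left them, time stands still between calls to the robot, and variables do not carry over. Pictures are saved under pics/ and viewed, about 8 in all and at most 12, crops included, and the job is handed in when it is done.

```bash
mkdir -p pics; ls
cat > h.py <<'E'
import numpy as np,cv2,json
from workcell import sense,get_image
from scipy.spatial.transform import Rotation as R
def snap(n,f):
    g=get_image(n); cv2.imwrite(f'pics/{f}.png',g['pixels'])
    m={k:(np.array(g[k]).tolist()) for k in g if k!='pixels'}; json.dump(m,open(f'pics/{f}.json','w')); return m
def load(f): return json.load(open(f'pics/{f}.json'))
def K(m): return np.array([[m['fx'],0,m['cx']],[0,m['fy'],m['cy']],[0,0,1]])
def Rc(m):
    a=np.array(m['attitude'],float)
    return a if a.shape==(3,3) else R.from_euler('xyz',a,degrees=True).as_matrix()
def onz(m,uv,z):
    p=cv2.undistortPoints(np.array([[uv]],float),K(m),np.array(m['dist_coeffs'],float))[0,0]
    d=Rc(m)@[p[0],p[1],1]; o=np.array(m['origin']); return o+d*(z-o[2])/d[2]
def proj(m,P):
    P=np.atleast_2d(P); r=Rc(m).T; t=-r@np.array(m['origin'])
    return cv2.projectPoints(P.astype(float),cv2.Rodrigues(r)[0],t,K(m),np.array(m['dist_coeffs'],float))[0][:,0]
E
python3 - <<'E'
from h import *
print(sense())
for n in('top','side'): 
    m=snap(n,n+'0'); print(m)
    cv2.imwrite(f'pics/{n}0b.png',cv2.resize(cv2.imread(f'pics/{n}0.png'),(800,600),interpolation=cv2.INTER_CUBIC))
E
```

```text
pics
{'t': 0.0, 'joint_positions': array([-74.66745337,  30.77872883,  -0.25392145,  88.17037911,
         0.14881221,  61.14998352,  -4.07969721]), 'dq': array([ 0.05028871, -0.00162264, -0.0364348 ,  0.13507452, -0.00185478,
       -0.03905762,  0.05115283]), 'tau': array([-8.25902098e-04, -5.83407390e+01,  1.04798175e+00, -2.59096938e+01,
        1.22978960e-02,  9.61699930e-03,  9.65587930e-06]), 'eef_pos': array([0.21278191, 0.61352899, 0.23040138]), 'eef_rot': array([-1.79901508e+02,  7.30677805e-03,  1.60877948e+02]), 'force': array([ 0.16965128,  0.80373979, -0.80166176]), 'ft_torque': array([-0.00585284, -0.00024923, -0.01023644]), 'width': 0.08562315786452684}
{'fx': 522.7621068842759, 'fy': 522.7621068842759, 'cx': 266.8657582820003, 'cy': 206.66381864820522, 'dist_coeffs': [-0.1682447755305714, 0.0, 0.0, 0.0, 0.0], 'origin': [0.24185179908389096, 0.0077188692174605614, 1.4286961798138993], 'attitude': [-167.41872135983652, -0.07697330121282597, -90.01174130382243]}
{'fx': 465.2908165167708, 'fy': 465.2908165167708, 'cx': 287.9916720042918, 'cy': 215.7161353092374, 'dist_coeffs': [-0.060811604780057045, 0.0, 0.0, 0.0, 0.0], 'origin': [0.20928206661230936, -0.6768674400110303, 0.7994152428156474], 'attitude': [-134.88198703725035, -0.5286996232991922, -26.116673786804004]}
```

View pics/top0b.png

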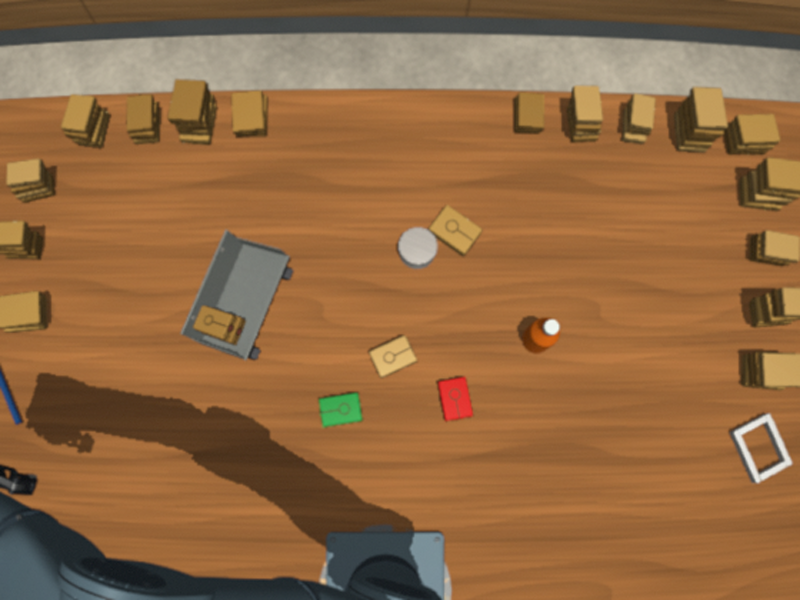

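View pics/side0b.png

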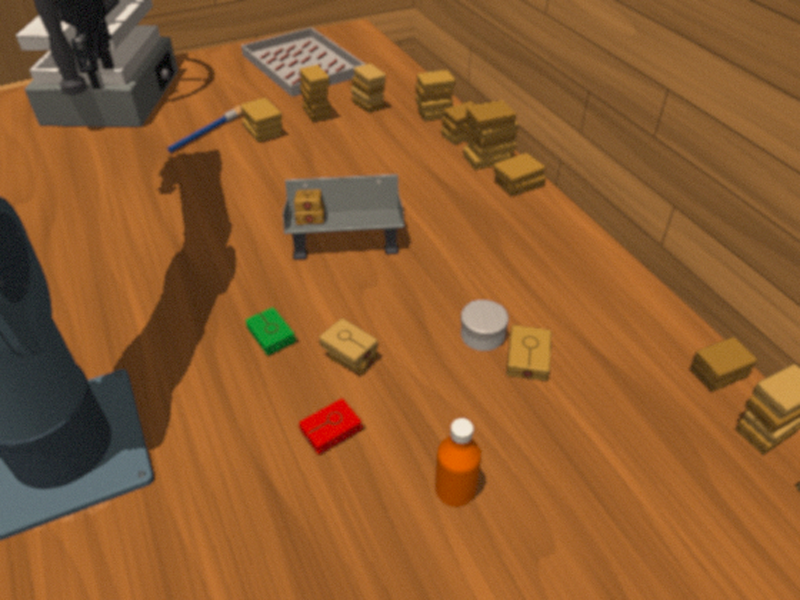

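The top view shows the large mould at (456,230) with its sprue towards the lower right and the tin at (418,246). The medium/small stack is at (393,356), sprue to the right. The rack is at (237,296), with its open front to the right and the stored stack at its lower end. Next I'll enlarge crops for corner positions.

Run:
```python
from h import *
t=cv2.imread('pics/top0.png'); s=cv2.imread('pics/side0.png')
def crop(im,x,y,w,h,f): 
    c=cv2.resize(im[y:y+h,x:x+w],None,fx=f,fy=f,interpolation=cv2.INTER_CUBIC)
    for k in range(0,w,10): cv2.putText(c,str(x+k),(k*f,8),0,.3,(255,255,255),1); cv2.line(c,(k*f,10),(k*f,14),(255,255,255),1)
    for k in range(0,h,10): cv2.putText(c,str(y+k),(0,k*f+4),0,.3,(255,255,255),1)
    return c
a=crop(t,265,140,80,50,5); b=crop(t,240,225,80,50,5)
c=crop(t,120,155,100,100,4)[:350,:400]; d=crop(s,190,115,100,70,4)
o=np.zeros((600,800,3),np.uint8)
o[:250,:400]=a; o[:250,400:]=b; o[250:600,:400]=c[:350]; o[250:530,400:]=d
cv2.imwrite('pics/c1.png',o)
```

```text
(no output)
```

View pics/c1.png

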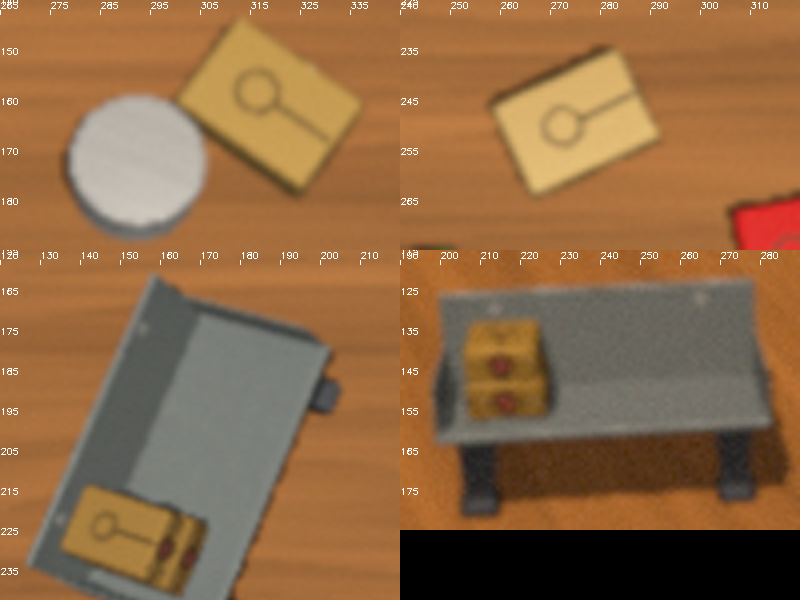

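```bash
cat > fit.py <<'E'
from h import *
from scipy.optimize import least_squares
def bayR(yaw): # x down slope
    return R.from_euler('z',yaw,degrees=True).as_matrix()@R.from_euler('y',20,degrees=True).as_matrix()
def bayO(x,y): return np.array([x,y,0.062-0.105*np.sin(np.radians(20))])
E
python3 - <<'E'
from fit import *
t=load('top0'); s=load('side0')
P=np.array([[0,-.105,.066],[0,.105,.066],[-.105,-.105,0],[-.105,.105,0]])
ut=np.array([[158.75,161.75],[127.5,233.75],[202.5,180],[174.5,251]]); us=np.array([[278,122.75],[200,126.5],[283,158.75],[199.25,162.75]])
def f(q):
    W=P@bayR(q[2]).T+bayO(q[0],q[1]); return np.r_[(proj(t,W)-ut).ravel(),(proj(s,W)-us).ravel()]
r=least_squares(f,[.5,.3,70],x_scale=[.1,.1,30]); print('bay',r.x,r.fun.round(1))
def rect(c,z,n):
    Q=np.array([onz(t,u,z)[:2] for u in c]); e=Q-np.roll(Q,-1,0); print(n,Q.mean(0).round(4),np.linalg.norm(e,axis=1).round(4),np.degrees(np.arctan2(e[:,1],e[:,0])).round(1))
rect([(313.6,143.4),(337.4,160.4),(325,178.6),(300.6,160.6)],.028,'large')
rect([(282.8,234.4),(291.8,251.8),(267.4,264),(258,246)],.047,'med')
print('tin',onz(t,(292.4,172.2),.046))
E
```

```text
bay [ 0.55735127  0.31044772 69.82491201] [ 0.9  0.6  1.6  0.6 -0.3 -0.3 -1.5  0.7  0.2 -0.2  0.4  0.2 -0.5 -1.2
  0.9 -0.5]
large [ 0.6869 -0.1411] [0.083  0.0646 0.0852 0.0636] [  52.7  -34.4 -127.9  143.6]
med [ 0.4347 -0.0159] [0.0526 0.0726 0.0543 0.0734] [  26.8  -63.4 -152.5  115.3]
tin [ 0.64769782 -0.0645404   0.046     ]
```

Measured poses:

| Item | Position | x-axis direction |
|---|---|---|
| Bay foot | (0.557, 0.310) | 69.8° |
| Large mould | (0.687, -0.141) | 52.5° |
| Medium mould | (0.435, -0.016) | 116° |

I'll start by travelling towards the large mould while turning.

```bash
cat > go.py <<'E'
# shares needed from the present pose to TCP target x y z yaw
import sys; from h import *
def togo(p,yaw):
    s=sense(); M=R.from_euler('xyz',s['eef_rot'],degrees=True).as_matrix()
    d=M.T@(np.array(p)-s['eef_pos'])/.08
    # turn about tool z (pointing down): world yaw grows as tool yaw falls
    dy=(yaw-s['eef_rot'][2]+180)%360-180
    print('t',round(s['t'],2),'pos',s['eef_pos'].round(4),'rot',s['eef_rot'].round(1),'F',s['force'].round(1),'w',round(s['width'],4),'shares',d.round(3),'yaw share',round(-dy/180,4),'q',s['joint_positions'].round(0)[[0,6]])
if __name__=='__main__': a=list(map(float,sys.argv[1:])); togo(a[:3],a[3])
E
python3 -m handwheel '{"delta_pos":[[-0.5,-0.4,0],[-1,-0.8,0],[-1,-0.8,0],[-1,-0.8,0]],"yaw":[0.1,0.2,0.2,0.2]}' 1 40
python3 go.py .673 -.158 .2 52.5
```

```text
t: 0.6
eef_pos: [0.2678, 0.5261, 0.2304]
eef_rot: [-179.9, 0.1, 124.6]
force: [-1.0, 0.2, -1.0]
width: 0.0854
t 0.6 pos [0.2678 0.5261 0.2304] rot [-1.799e+02  1.000e-01  1.246e+02] F [-1.   0.2 -1. ] w 0.0854 shares [-9.914 -0.685  0.396] yaw share 0.4005 q [-74. -29.]
```

```bash
python3 -m handwheel '{"delta_pos":[[-0.5,0,0],[-1,0,0],[-1,0,0],[-1,0,0],[-1,0,0],[-1,0,0],[-1,0,0],[-1,0,0]],"yaw":[0.05,0.1,0.16,0.21,0.27,0.32,0.38,0.4]}' | tail -5 | head -1
python3 go.py .673 -.158 .2 52.5
```

```text
t: 1.6
t 1.6 pos [0.3129 0.46   0.2302] rot [179.9   0.2  52.4] F [ 0.5  0.2 -0.1] w 0.0857 shares [-3.376  8.278  0.396] yaw share -0.0005 q [-80. -88.]
```

```bash
for_end() { python3 go.py .673 -.158 .2 52.5; }
python3 -m handwheel '{"delta_pos":[[-0.2,0.5,0],[-0.4,1,0],[-0.4,1,0]],"yaw":[0,0,0]}' >/dev/null
python3 -m handwheel '{"delta_pos":[[-0.2,0.5,0],[-0.4,1,0]],"yaw":[0,0]}' >/dev/null
python3 -m handwheel '{"delta_pos":[[-0.2,0.5,0],[-0.4,1,0]],"yaw":[0,0]}' >/dev/null
python3 -m handwheel '{"delta_pos":[[-0.2,0.5,0],[-0.4,1,0]],"yaw":[0,0]}' >/dev/null
python3 -m handwheel '{"delta_pos":[[-0.2,0.5,0],[-0.4,1,0]],"yaw":[0,0]}' >/dev/null
python3 -m handwheel '{"delta_pos":[[-0.2,0.5,0],[-0.4,1,0]],"yaw":[0,0]}' >/dev/null
for_end
```

```text
t 3.23 pos [0.5789 0.0104 0.2306] rot [180.    0.2  52.5] F [0.4 0.2 0.4] w 0.085 shares [-0.953  2.215  0.386] yaw share 0.0001 q [-30. -28.]
```

```bash
python3 -m handwheel '{"delta_pos":[[-0.2,0.5,0],[-0.4,1,0.1],[-0.4,1,0.1]],"yaw":[0,0,0]}' >/dev/null
python3 -m handwheel '{"delta_pos":[[-0.2,0.5,0.1],[-0.45,1,0.25],[-0.55,1,0.25],[-0.55,1,0.25]],"yaw":[0,0,0,0]}' >/dev/null
python3 go.py .673 -.158 .2 52.5
python3 - <<'E'
from h import *
m=snap('wrist','w1'); print(m); cv2.imwrite('pics/w1b.png',cv2.resize(cv2.imread('pics/w1.png'),(800,600),interpolation=cv2.INTER_CUBIC))
E
```

```text
t 4.1 pos [ 0.659  -0.1494  0.2018] rot [-180.     0.3   52.3] F [-0.2 -0.1  0.1] w 0.0853 shares [0.022 0.203 0.022] yaw share -0.0012 q [-12. -12.]
{'fx': 302.0614109110779, 'fy': 302.0614109110779, 'cx': 275.5229917476632, 'cy': 217.1927408952478, 'dist_coeffs': [0.014072411780866451, 0.0, 0.0, 0.0, 0.0], 'origin': [0.7071709857203774, -0.08662510393738754, 0.34317869959922714], 'attitude': [161.86173209473003, 0.07145553976572483, -37.74968918157117]}
```

View pics/w1b.png

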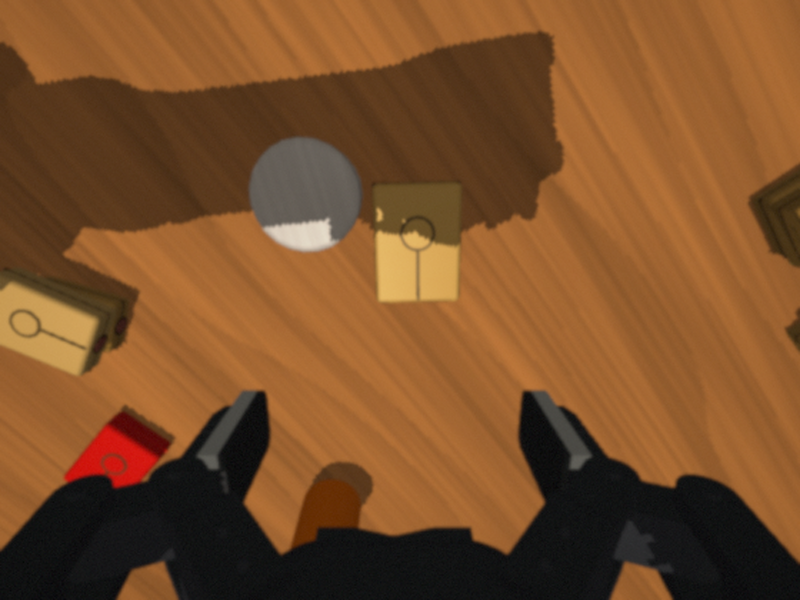

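Wrist view: the large mould's top corners are at (374,184), (462,182), (459,300) and (379,302), with the sprue towards the gripper and the tin to the left. The bottle stands behind the gripper at about (335,500).

```bash
cat >> h.py <<'E'
def rect(m,c,z,n):
    Q=np.array([onz(m,u,z)[:2] for u in c]); e=Q-np.roll(Q,-1,0); print(n,Q.mean(0).round(4),np.linalg.norm(e,axis=1).round(4),np.degrees(np.arctan2(e[:,1],e[:,0])).round(1)); return Q.mean(0)
E
python3 - <<'E'
from h import *; from go import togo
m=load('w1'); q=.7
c=rect(m,[(q*a,q*b) for a,b in[(374,184),(462,182),(459,300),(379,302)]],.028,'L')
print('bottle',onz(load('top0'),(551*q,327*q),.145))
a=np.radians(52.5); p=c-.022*np.array([np.cos(a),np.sin(a)]); print(p)
togo([*p,-.002],52.5)
E
```

```text
L [ 0.689  -0.1392] [0.0616 0.0862 0.061  0.0865] [ 143.5   53.6  -36.2 -126. ]
bottle [ 0.47105753 -0.29303783  0.145     ]
[ 0.67562257 -0.15660657]
t 4.15 pos [ 0.6595 -0.1485  0.2021] rot [-180.     0.3   52.4] F [0.8 0.2 0. ] w 0.0858 shares [0.054 0.222 2.551] yaw share -0.0008 q [-12. -12.]
```

```bash
python3 -m handwheel '{"delta_pos":[[0.05,0.22,0.3],[0.05,0.22,1],[0.05,0.22,1],[0.05,0.22,1]],"yaw":[-0.007,-0.007,-0.007,-0.007]}' >/dev/null
python3 -m handwheel '{"delta_pos":[[0,0,0.5],[0,0,0.8],[0,0,0.8],[0,0,0.8]],"yaw":[0,0,0,0]}' >/dev/null
python3 go.py .6756 -.1566 -.002 53.7
```

```text
t 5.15 pos [ 0.6777 -0.1561  0.0617] rot [1.798e+02 1.000e-01 5.370e+01] F [-0.1  0.   1. ] w 0.0854 shares [-0.019 -0.019  0.797] yaw share -0.0 q [-8. -8.]
```

```bash
python3 -m handwheel '{"delta_pos":[[-0.02,-0.02,0.4],[-0.02,-0.02,0.7],[-0.02,-0.02,0.8],[-0.02,-0.02,0.8]],"yaw":[0,0,0,0]}'
python3 -m handwheel '{"delta_pos":[[0,0,0],[0,0,0],[0,0,0],[0,0,0],[0,0,0],[0,0,0]],"yaw":[0,0,0,0,0,0]}' 0 50
python3 -m handwheel '{"delta_pos":[[0,0,-0.3],[0,0,-0.6],[0,0,-1],[0,0,-1],[0,0,-1]],"yaw":[0,0,0,0,0]}'
python3 - <<'E'
from h import *
m=snap('wrist','w2'); cv2.imwrite('pics/w2b.png',cv2.imread('pics/w2.png'))
E
```

```text
t: 5.65
eef_pos: [0.6755, -0.1567, -0.0024]
eef_rot: [179.8, 0.2, 53.7]
force: [0.9, 0.0, -0.1]
width: 0.0851
t: 6.4
eef_pos: [0.6764, -0.1572, -0.0011]
eef_rot: [179.7, 0.1, 53.7]
force: [-0.0, -0.5, 6.7]
width: 0.0632
t: 7.02
eef_pos: [0.676, -0.1565, 0.0791]
eef_rot: [179.7, 0.1, 53.7]
force: [0.4, -0.3, -2.1]
width: 0.0629
```

View pics/w2b.png

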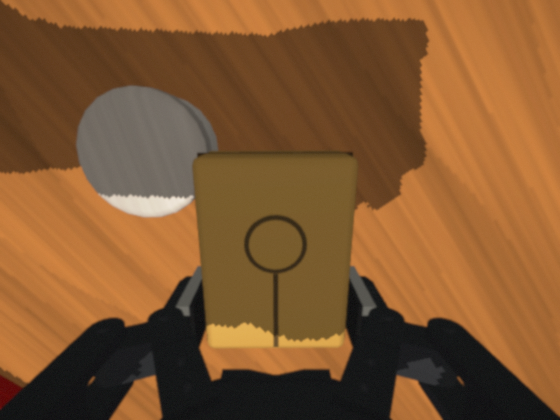

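The mould is held squarely, sprue towards the gripper's back, and the tin hasn't moved. Next is the carry to the bay.

```bash
cat > bay.py <<'E'
import sys; from fit import *; from go import togo
BX,BY,BYAW=.5574,.3104,69.8
def place(h,y,z):
    a=np.radians(BYAW); return [BX+h*np.cos(a)-y*np.sin(a),BY+h*np.sin(a)+y*np.cos(a),z]
if __name__=='__main__':
    h,y,z=map(float,sys.argv[1:4]); p=place(h,y,z); print(np.round(p,4)); togo(p,BYAW)
    s=sense(); a=np.radians(BYAW); d=s['eef_pos'][:2]-[BX,BY]; print('now h,y',(d@[np.cos(a),np.sin(a)]).round(4),(d@[-np.sin(a),np.cos(a)]).round(4))
E
python3 -m handwheel '{"delta_pos":[[0,0,-0.3],[0,0,-0.6],[0,-0.4,-1],[0,-1,-1]],"yaw":[0,0,-0.04,-0.09]}'
python3 bay.py -.0582 -.034 .16
```

```text
t: 7.58
eef_pos: [0.6129, -0.1101, 0.1618]
eef_rot: [179.5, 0.2, 70.1]
force: [-0.9, 0.7, -1.7]
width: 0.0633
[0.5692 0.244  0.16  ]
t 7.58 pos [ 0.6129 -0.1101  0.1618] rot [179.5   0.2  70.1] F [-0.9  0.7 -1.7] w 0.0633 shares [ 3.976 -2.022 -0.009] yaw share 0.0016 q [-13.   2.]
now h,y -0.3755 -0.1973
```

```bash
python3 -m handwheel '{"delta_pos":[[0.5,-0.25,0],[1,-0.5,0],[1,-0.5,0]],"yaw":[0,0,0]}' >/dev/null
python3 -m handwheel '{"delta_pos":[[0.5,-0.25,0],[1,-0.5,0]],"yaw":[0,0]}' >/dev/null
python3 -m handwheel '{"delta_pos":[[0.5,-0.25,0],[1,-0.5,0],[1,-0.5,0]],"yaw":[0,0,0]}' >/dev/null
python3 bay.py -.0582 -.034 .16
```

```text
[0.5692 0.244  0.16  ]
t 8.57 pos [0.5807 0.1662 0.1626] rot [ 1.795e+02 -1.000e-01  7.070e+01] F [-0.  -0.5 -2.7] w 0.0629 shares [ 0.871 -0.457  0.03 ] yaw share 0.005 q [-39. -25.]
now h,y -0.1273 -0.0716
```

```bash
python3 -m handwheel '{"delta_pos":[[0.4,-0.2,0],[0.8,-0.42,0],[0.85,-0.45,0.03],[0.85,-0.45,0.03]],"yaw":[0.005,0.005,0.005,0.005]}' >/dev/null
python3 bay.py -.0582 -.034 .16
python3 - <<'E'
from h import *
def crop(im,x,y,w,h,f): 
    c=cv2.resize(im[y:y+h,x:x+w],None,fx=f,fy=f,interpolation=cv2.INTER_CUBIC)
    for k in range(0,w,20): cv2.putText(c,str(x+k),(int(k*f),8),0,.3,(255,255,255),1); cv2.line(c,(int(k*f),10),(int(k*f),14),(255,255,255),1)
    for k in range(0,h,20): cv2.putText(c,str(y+k),(0,int(k*f)+4),0,.3,(255,255,255),1)
    return c
m=snap('wrist','w3'); print(m['origin'],m['attitude'])
cv2.imwrite('pics/w3b.png',crop(cv2.imread('pics/w3.png'),80,0,400,300,2))
E
```

```text
[0.5692 0.244  0.16  ]
t 9.07 pos [0.5696 0.2405 0.1602] rot [ 1.795e+02 -1.000e-01  6.970e+01] F [ 0.5 -0.5 -2.2] w 0.0634 shares [ 0.039 -0.02   0.002] yaw share -0.0004 q [-46. -32.]
now h,y -0.0613 -0.0356
[0.5951381281053462, 0.31467802640280723, 0.30207604636135493] [162.23125954295773, -0.4906161252519743, -20.306811492838047]
```

View pics/w3b.png

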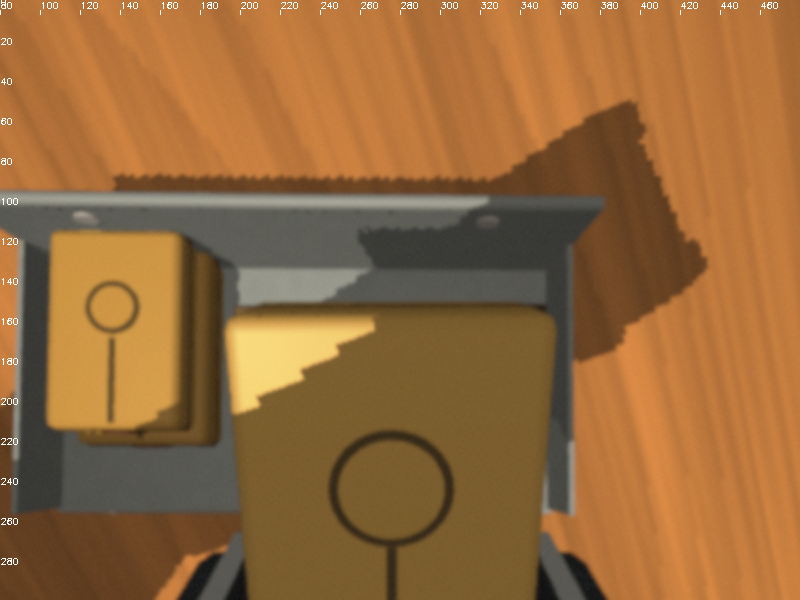

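Wrist view over the bay: the backstop foot corner (y = -105) is at pixel (353.5,134.5), its top end at (382,100), and the front floor corners at (111,256.5) and (354,256.5). The bay is clear on both sides of the mould. I'll refine the bay pose with these.

Run:
```python
from fit import *
w=load('w3')
P=np.array([[0,-.105,0],[0,-.105,.066],[-.105,.105,0],[-.105,-.105,0]])
u=np.array([[353.5,134.5],[382,100],[111,256.5],[354,256.5]])
def f(q): return (proj(w,P@bayR(q[2]).T+bayO(q[0],q[1]))-u).ravel()
r=least_squares(f,[.557,.31,70],x_scale=[.1,.1,30]); print(r.x,r.fun.round(1))
k=[0,1,4,5,6,7]; r=least_squares(lambda q:f(q)[k],[.557,.31,70],x_scale=[.1,.1,30]); print(r.x,r.fun.round(1), f(r.x).round(1))
```

```text
[ 0.55936515  0.31528923 69.73792119] [ 0.1 -0.3 -1.8  2.9  1.1 -1.7  1.2 -2.8]
[ 0.55836111  0.31426039 69.65298751] [-0.7  1.4  0.5 -0.4  0.2 -1.3] [-0.7  1.4 -2.9  5.3  0.5 -0.4  0.2 -1.3]
```

```bash
sed -i 's/^BX,BY,BYAW=.*/BX,BY,BYAW=.5583,.3138,69.7/' bay.py
python3 bay.py -.059 -.034 .080
python3 -m handwheel '{"delta_pos":[[0.07,0,0.4],[0.07,0,0.8],[0.07,0,1],[0.07,0,1]],"yaw":[0,0,0,0]}'
python3 bay.py -.059 -.034 .045
```

```text
[0.5697 0.2467 0.08  ]
t 9.12 pos [0.5699 0.2398 0.1603] rot [ 1.795e+02 -1.000e-01  6.970e+01] F [-0.2 -0.4 -1.9] w 0.0634 shares [ 0.078 -0.041  1.003] yaw share -0.0002 q [-46. -32.]
now h,y -0.0653 -0.0366
t: 9.62
eef_pos: [0.5724, 0.2434, 0.0797]
eef_rot: [179.5, 0.1, 69.6]
force: [0.1, -0.3, -1.3]
width: 0.063
[0.5697 0.2467 0.045 ]
t 9.62 pos [0.5724 0.2434 0.0797] rot [1.795e+02 1.000e-01 6.960e+01] F [ 0.1 -0.3 -1.3] w 0.063 shares [ 0.028 -0.049  0.434] yaw share -0.0007 q [-44. -30.]
now h,y -0.0612 -0.0377
```

Lower with a light grip so the mould can pivot flat on the tray.

```bash
python3 -m handwheel '{"delta_pos":[[0.02,-0.04,0.15],[0.02,-0.04,0.27],[0.02,-0.04,0.31],[0.02,-0.04,0.34]],"yaw":[0,0,0,0]}' - 20
python3 -m handwheel '{"delta_pos":[[0,0,0.03],[0,0,0.06],[0,0,0.09],[0,0,0.1],[0,0,0.1]],"yaw":[0,0,0,0,0]}'
python3 bay.py -.055 -.034 .045
```

```text
t: 10.12
eef_pos: [0.57, 0.2463, 0.0544]
eef_rot: [179.6, 0.0, 69.6]
force: [-10.0, -1.3, 23.9]
width: 0.0631
t: 10.75
eef_pos: [0.5714, 0.2493, 0.05]
eef_rot: [179.6, -0.3, 69.6]
force: [-6.6, 2.6, 24.3]
width: 0.0633
[0.5711 0.2504 0.045 ]
t 10.75 pos [0.5714 0.2493 0.05  ] rot [179.6  -0.3  69.6] F [-6.6  2.6 24.3] w 0.0633 shares [ 0.011 -0.009  0.063] yaw share -0.0004 q [-43. -30.]
now h,y -0.0559 -0.0347
```

```bash
python3 -m handwheel '{"delta_pos":[[0.1,0,0.05],[0.1,0,0.05],[0.1,0,0.05]],"yaw":[0,0,0]}' 
python3 -m handwheel '{"delta_pos":[[0,0,0],[0,0,0],[0,0,-0.2],[0,0,-0.6],[0,0,-1],[0,0,-1]],"yaw":[0,0,0,0,0,0]}' 1
python3 - <<'E'
from h import *
m=snap('side','s2'); snap('wrist','w4'); 
a=cv2.resize(cv2.imread('pics/s2.png')[105:205,180:300],None,fx=4,fy=4,interpolation=cv2.INTER_CUBIC)
b=cv2.imread('pics/w4.png')[:350:,60:500]
o=np.zeros((600,800,3),np.uint8); o[:400,:480]=a; b=cv2.resize(b[:,:],(320,254)); o[:254,480:]=b; cv2.imwrite('pics/s2b.png',o)
E
```

```text
t: 11.12
eef_pos: [0.5734, 0.2517, 0.0491]
eef_rot: [179.7, 0.0, 69.5]
force: [-15.6, -14.1, 34.3]
width: 0.0628
t: 11.88
eef_pos: [0.5752, 0.2531, 0.1326]
eef_rot: [179.5, -0.2, 69.6]
force: [-0.5, -0.5, -0.1]
width: 0.0855
```

View pics/s2b.png

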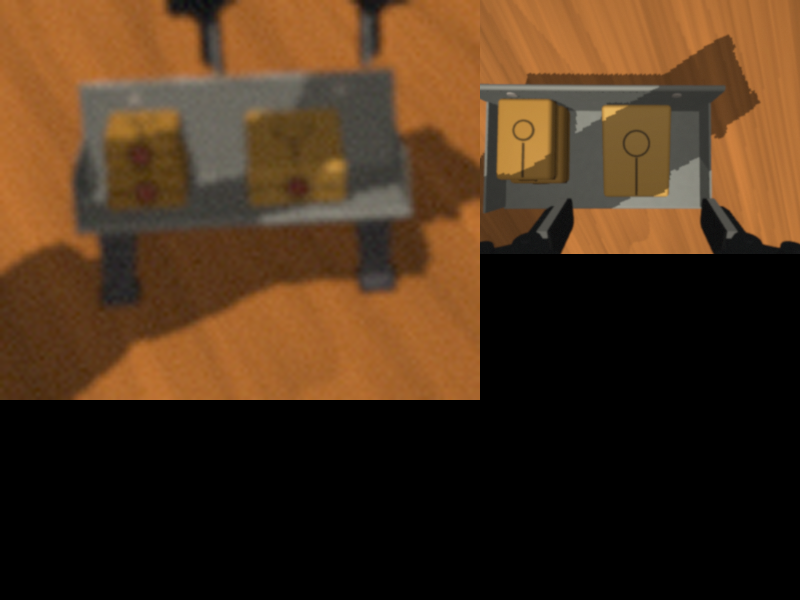

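The large mould lies flat with its sprue at the front, up against the backstop in both views. Now a numeric check from the wrist view.

```bash
cat >> fit.py <<'E'
def inbay(m,uv,z,q): # pixel -> bay coords on plane bay z
    Rb=bayR(q[2]); p=cv2.undistortPoints(np.array([[uv]],float),K(m),np.array(m['dist_coeffs'],float))[0,0]
    d=Rb.T@(Rc(m)@[p[0],p[1],1]); o=Rb.T@(np.array(m['origin'])-bayO(q[0],q[1])); return o+d*(z-o[2])/d[2]
E
python3 - <<'E'
from fit import *
w=load('w4'); q=(.5583,.3138,69.7)
for u in[(229,146),(321,144.7),(230,269),(320.5,268.5)]: print(inbay(w,u,.028,q).round(4))
E
python3 go.py .4347 -.0159 .2 116
```

```text
[-0.0003 -0.0029  0.028 ]
[ 0.0004 -0.0683  0.028 ]
[-0.0871 -0.0037  0.028 ]
[-0.0872 -0.067   0.028 ]
t 11.97 pos [0.573  0.2524 0.1295] rot [179.7  -0.   69.6] F [ 0.2 -0.7  0.6] w 0.0853 shares [-3.746 -0.444 -0.884] yaw share -0.258 q [-46. -32.]
```

```bash
python3 -m handwheel '{"delta_pos":[[-0.3,0,-0.4],[-0.8,-0.1,-0.8],[-1,-0.1,-0.9],[-1,-0.1,-0.9]],"yaw":[0,0,0,0]}' >/dev/null
python3 -m handwheel '{"delta_pos":[[-0.5,0,0],[-1,-0.1,0]],"yaw":[0,0]}' >/dev/null
python3 -m handwheel '{"delta_pos":[[-0.5,0,0],[-1,-0.1,0],[-1,-0.1,0],[-1,-0.1,0],[-1,-0.1,0]],"yaw":[-0.05,-0.11,-0.16,-0.22,-0.26]}' >/dev/null
python3 go.py .4414 -.0293 .2 116.5
```

```text
t 13.35 pos [0.4661 0.0374 0.1985] rot [180.    0.2 116.8] F [-0.2  0.3 -1. ] w 0.0854 shares [-0.605 -0.651 -0.017] yaw share 0.0017 q [-29.  24.]
```

```bash
python3 -m handwheel '{"delta_pos":[[-0.3,-0.3,0],[-0.6,-0.65,0],[-0.6,-0.65,0],[-0.6,-0.65,0]],"yaw":[0,0,0,0]}' >/dev/null
python3 go.py .4414 -.0293 .2 116.5
python3 - <<'E'
from h import *
m=snap('wrist','w5'); c=cv2.imread('pics/w5.png')[50:350,80:480]; cv2.imwrite('pics/w5b.png',cv2.resize(c,(800,600),interpolation=cv2.INTER_CUBIC))
E
```

```text
t 13.85 pos [ 0.4418 -0.0276  0.1979] rot [180.    0.2 116.9] F [0.  1.2 1. ] w 0.0854 shares [-0.017 -0.014 -0.026] yaw share 0.0021 q [-23.  32.]
```

View pics/w5b.png

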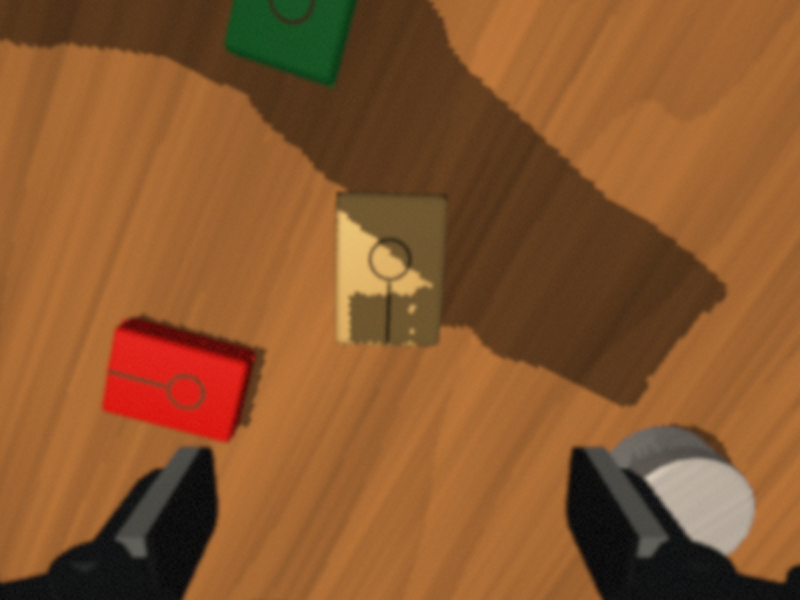

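The medium mould's top corners are at (338,194), (446,196), (438,345) and (337,343) in this 2x crop, sprue towards the gripper. The red look-alike is about 40 mm to the left, so it's clear.

Run:
```python
from h import *; from go import togo
m=load('w5')
c=rect(m,[(80+a/2,50+b/2) for a,b in[(338,194),(446,196),(438,345),(337,343)]],.047,'M')
a=np.radians(116.5); p=c-.015*np.array([np.cos(a),np.sin(a)]); print(p); togo([*p,.024],115.5)
```

```text
M [ 0.4335 -0.0135] [0.0511 0.0746 0.0517 0.0745] [-154.2  115.3   25.6  -65.1]
[ 0.4401621 -0.0268943]
t 13.9 pos [ 0.4419 -0.0275  0.1981] rot [180.    0.2 116.9] F [-0.8  0.4 -0.4] w 0.0853 shares [ 0.023 -0.017  2.176] yaw share 0.0079 q [-23.  32.]
```

```bash
python3 -m handwheel '{"delta_pos":[[0.02,-0.02,0.4],[0.02,-0.02,1],[0.02,-0.02,1]],"yaw":[0.008,0.008,0.008]}' >/dev/null
python3 -m handwheel '{"delta_pos":[[0,0,0.4],[0,0,0.8],[0,0,0.8],[0,0,0.8]],"yaw":[0,0,0,0]}' >/dev/null
python3 go.py .4402 -.0269 .024 115.4
```

```text
t 14.78 pos [ 0.4387 -0.026   0.0533] rot [-1.798e+02  1.000e-01  1.156e+02] F [ 0.2 -0.   0.8] w 0.0855 shares [-0.018  0.014  0.366] yaw share 0.0011 q [-16.  41.]
```

```bash
python3 -m handwheel '{"delta_pos":[[-0.01,0.01,0.2],[-0.02,0.01,0.36],[-0.02,0.01,0.36]],"yaw":[0,0,0]}'
python3 -m handwheel '{"delta_pos":[[0,0,0],[0,0,0],[0,0,0],[0,0,0],[0,0,0],[0,0,0]],"yaw":[0,0,0,0,0,0]}' 0 50
python3 -m handwheel '{"delta_pos":[[0,0,-0.2],[0,0,-0.5],[0,0,-1],[0,0,-1],[0,0,-1]],"yaw":[0,0,0,0,0]}'
python3 - <<'E'
from h import *
m=snap('side','s3'); snap('wrist','w6')
a=cv2.imread('pics/s3.png')[100:340,140:420]; b=cv2.imread('pics/w6.png')[70:370,70:470]
o=np.zeros((480,800,3),np.uint8); o[:343,:400]=cv2.resize(a,(400,343)); o[:300,400:]=b; cv2.imwrite('pics/s3b.png',o)
E
```

```text
t: 15.15
eef_pos: [0.4392, -0.0273, 0.0235]
eef_rot: [-179.7, 0.0, 115.6]
force: [-0.5, -0.2, -0.1]
width: 0.0854
t: 15.9
eef_pos: [0.4392, -0.0274, 0.024]
eef_rot: [-179.7, 0.0, 115.6]
force: [-1.3, -0.3, 5.3]
width: 0.0532
t: 16.52
eef_pos: [0.4393, -0.0269, 0.1036]
eef_rot: [-179.7, 0.0, 115.6]
force: [-0.8, -0.3, -1.2]
width: 0.0531
```

View pics/s3b.png

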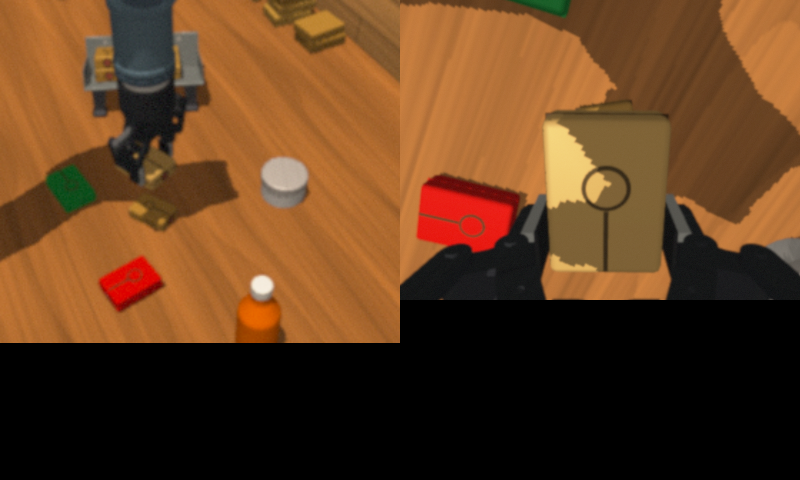

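The medium mould is in hand with its sprue to the front. The small one is still on the bench, turned slightly. On to the bay.

```bash
python3 -m handwheel '{"delta_pos":[[0,0,-0.3],[0.4,0,-0.7],[0.8,0,-0.8],[0.8,0,-0.8],[0.8,0,-0.8],[0.8,0,-0.8]],"yaw":[0,0.05,0.11,0.16,0.22,0.255]}' >/dev/null
python3 bay.py -.036 -.0355 .16
```

```text
[0.5791 0.2677 0.16  ]
t 17.38 pos [0.4108 0.0308 0.1662] rot [-179.6    0.4   69.4] F [-0.2 -0.4 -1.6] w 0.053 shares [3.512 0.93  0.047] yaw share -0.0014 q [-41. -18.]
now h,y -0.3166 0.0401
```

```bash
python3 -m handwheel '{"delta_pos":[[0.5,0.15,0],[1,0.3,0],[1,0.3,0]],"yaw":[0,0,0]}' >/dev/null
python3 -m handwheel '{"delta_pos":[[0.5,0.15,0],[1,0.3,0]],"yaw":[0,0]}' >/dev/null
python3 -m handwheel '{"delta_pos":[[0.5,0.1,0],[1,0.25,0],[1,0.25,0]],"yaw":[0,0,0]}' >/dev/null
python3 bay.py -.036 -.0355 .16
```

```text
[0.5791 0.2677 0.16  ]
t 18.38 pos [0.5594 0.2366 0.1603] rot [-179.5    0.6   69.8] F [ 0.4  0.2 -1.2] w 0.0529 shares [ 0.451  0.097 -0.002] yaw share 0.0006 q [-48. -31.]
now h,y -0.0721 -0.0278
```

```bash
python3 -m handwheel '{"delta_pos":[[0.2,0.05,0],[0.43,0.1,0.1],[0.45,0.1,0.5],[0.45,0.1,0.75],[0.45,0.1,0.75]],"yaw":[0,0,0,0,0]}' - 20 >/dev/null
python3 bay.py -.036 -.0355 .075
```

```text
[0.5791 0.2677 0.075 ]
t 19.0 pos [0.5769 0.2653 0.0979] rot [-179.4    0.8   69.7] F [0.1 0.9 0.1] w 0.0531 shares [0.042 0.018 0.285] yaw share 0.0002 q [-47. -31.]
now h,y -0.039 -0.0343
```

```bash
python3 -m handwheel '{"delta_pos":[[0.03,0.015,0.1],[0.03,0.015,0.18],[0.03,0.015,0.24],[0.03,0.015,0.28],[0.03,0.015,0.31]],"yaw":[0,0,0,0,0]}'
python3 -m handwheel '{"delta_pos":[[0.05,0,0.02],[0.09,0,0.03],[0.12,0,0.04],[0.12,0,0.04]],"yaw":[0,0,0,0]}'
python3 bay.py -.0327 -.0355 .072
```

```text
t: 19.62
eef_pos: [0.5804, 0.2701, 0.0771]
eef_rot: [-179.4, 0.4, 69.8]
force: [-9.1, 1.4, 37.3]
width: 0.0529
t: 20.12
eef_pos: [0.5826, 0.2729, 0.0766]
eef_rot: [-179.3, 0.8, 69.6]
force: [-15.7, -16.4, 30.9]
width: 0.0535
[0.5803 0.2708 0.072 ]
t 20.12 pos [0.5826 0.2729 0.0766] rot [-179.3    0.8   69.6] F [-15.7 -16.4  30.9] w 0.0535 shares [-0.034 -0.018  0.058] yaw share -0.0004 q [-47. -31.]
now h,y -0.0299 -0.037
```

```bash
python3 -m handwheel '{"delta_pos":[[0,0,0],[0,0,0],[0,0,0],[0,0,-0.3],[0,0,-0.8],[-0.3,0,-1],[-0.3,0,-1]],"yaw":[0,0,0,0,0,0,0]}' 1
python3 - <<'E'
from h import *
m=snap('wrist','w7')
m=snap('side','s4'); c=cv2.imread('pics/w7.png')[50:350,80:480]; c=cv2.resize(c,(800,600),interpolation=cv2.INTER_CUBIC)
c[400:,:320]=cv2.resize(cv2.imread('pics/s4.png')[110:185,190:310],(320,200),interpolation=cv2.INTER_CUBIC); cv2.imwrite('pics/w7b.png',c)
E
python3 go.py .43 -.03 .2 110
```

```text
t: 21.0
eef_pos: [0.5764, 0.2501, 0.1582]
eef_rot: [-179.4, 0.8, 69.5]
force: [0.5, 0.5, 0.4]
width: 0.0853
t 21.1 pos [0.5752 0.2521 0.1563] rot [-179.3    0.8   69.7] F [0.5 0.4 0.1] w 0.0854 shares [-3.945 -0.483 -0.484] yaw share -0.2241 q [-48. -31.]
```

View pics/w7b.png

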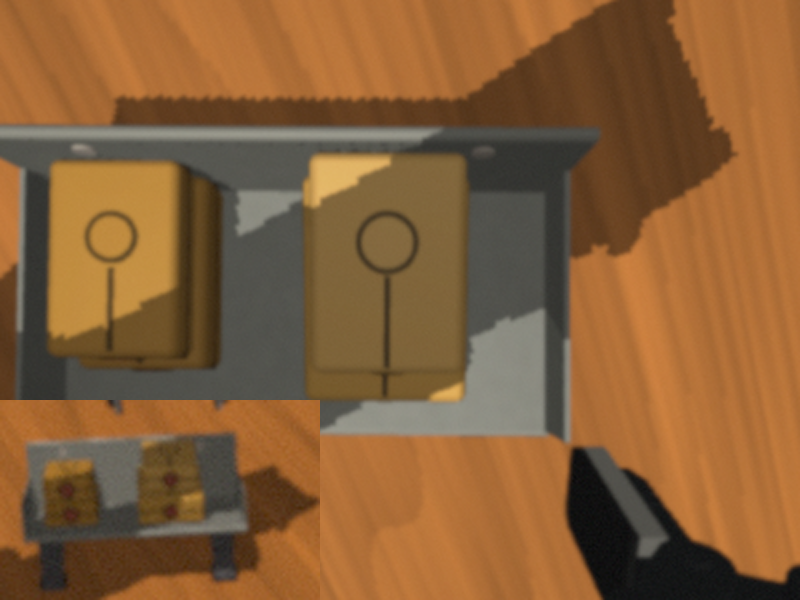

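```bash
python3 - <<'E'
from fit import *
w=load('w7'); q=(.5583,.3138,69.7)
for u in[(309,154),(467,154),(313,372),(467,370)]: print(inbay(w,(80+u[0]/2,50+u[1]/2),.053,q).round(4))
E
python3 -m handwheel '{"delta_pos":[[-0.3,0,-0.3],[-0.8,-0.1,-0.5],[-1,-0.1,-0.5]],"yaw":[0,0,0]}' >/dev/null
python3 -m handwheel '{"delta_pos":[[-0.5,0,0],[-1,-0.1,0]],"yaw":[0,0]}' >/dev/null
python3 -m handwheel '{"delta_pos":[[-0.5,0,0],[-1,-0.1,0],[-1,-0.1,0],[-1,-0.1,0],[-1,-0.1,0],[-1,-0.1,0]],"yaw":[-0.05,-0.11,-0.16,-0.22,-0.27,-0.3]}' >/dev/null
python3 go.py .443 -.03 .2 124
```

```text
[ 0.0012 -0.0088  0.053 ]
[ 0.001  -0.0648  0.053 ]
[-0.076  -0.0104  0.053 ]
[-0.0753 -0.0646  0.053 ]
t 22.48 pos [0.4697 0.0361 0.1981] rot [-1.788e+02 -1.000e-01  1.240e+02] F [ 0.6  0.3 -0.7] w 0.0853 shares [-0.498 -0.739 -0.01 ] yaw share 0.0001 q [-29.  32.]
```

The medium mould is flush with the backstop, flat, and within 2 mm sideways of the large. Now the small one.

```bash
python3 -m handwheel '{"delta_pos":[[-0.25,-0.35,0.1],[-0.5,-0.73,0.3],[-0.5,-0.73,0.4],[-0.5,-0.73,0.4]],"yaw":[0,0,0,0]}' >/dev/null
python3 go.py .443 -.03 .165 124
python3 - <<'E'
from h import *
m=snap('wrist','w8'); c=cv2.imread('pics/w8.png')[50:350,80:480]; cv2.imwrite('pics/w8b.png',cv2.resize(c,(800,600),interpolation=cv2.INTER_CUBIC))
E
```

```text
t 22.98 pos [ 0.4431 -0.029   0.1663] rot [-178.7   -0.2  124.1] F [ 0.2 -0.3 -0.3] w 0.085 shares [-0.01  -0.008  0.016] yaw share 0.0004 q [-23.  41.]
```

View pics/w8b.png

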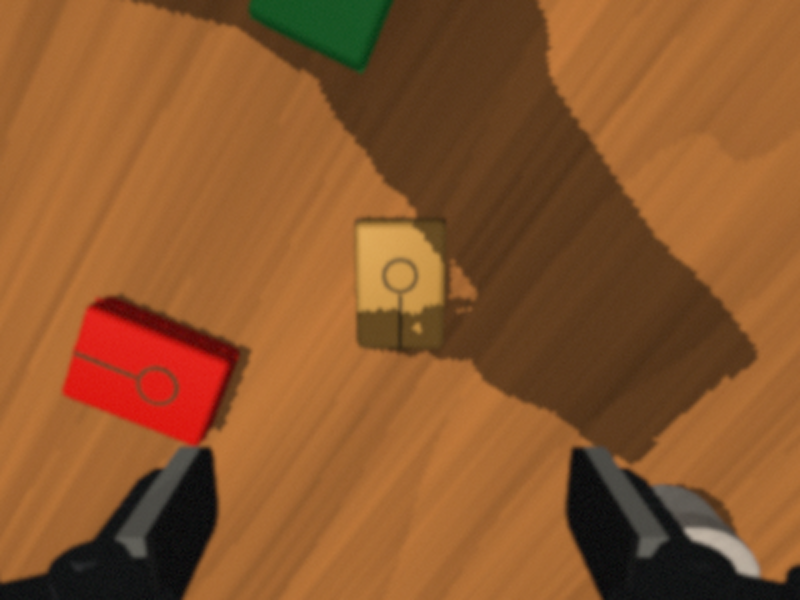

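The small mould's top corners are at (357,220), (445,221), (443,348) and (358,347), sprue towards the gripper, clear all round.

```bash
python3 - <<'E'
from h import *; from go import togo
m=load('w8')
c=rect(m,[(80+a/2,50+b/2) for a,b in[(357,220),(445,221),(443,348),(358,347)]],.022,'S')
a=np.radians(124); p=c-.012*np.array([np.cos(a),np.sin(a)]); print(p); togo([*p,-.001],124)
E
python3 -m handwheel '{"delta_pos":[[0,0,0.4],[0,0,1],[0,0,1]],"yaw":[0,0,0]}'
```

```text
S [ 0.4373 -0.0183] [0.0413 0.0628 0.0425 0.063 ] [-146.5  124.7   33.8  -56.5]
[ 0.44402443 -0.02828382]
t 23.02 pos [ 0.4436 -0.0288  0.1668] rot [-178.8   -0.2  124.1] F [ 0.4 -0.5 -0. ] w 0.0852 shares [-0.004  0.053  2.097] yaw share 0.0006 q [-23.  41.]
t: 23.4
eef_pos: [0.4401, -0.0286, 0.0849]
eef_rot: [-178.5, -0.3, 124.2]
force: [-0.7, -0.2, -0.3]
width: 0.0856
```

```bash
python3 -m handwheel '{"delta_pos":[[0,0.03,0.4],[-0.02,0.05,0.75],[-0.02,0.05,0.75]],"yaw":[0,0,0]}' >/dev/null
python3 go.py .444 -.0283 -.001 123.9
```

```text
t 23.77 pos [ 0.4433 -0.0277  0.0251] rot [-178.5   -0.4  124.2] F [-1.1 -0.8 -0.1] w 0.0855 shares [-0.014  0.012  0.327] yaw share 0.0019 q [-15.  50.]
```

```bash
python3 -m handwheel '{"delta_pos":[[-0.01,0.01,0.2],[-0.02,0.02,0.32],[-0.02,0.02,0.32]],"yaw":[0,0,0]}'
python3 -m handwheel '{"delta_pos":[[0,0,0],[0,0,0],[0,0,0],[0,0,0],[0,0,0],[0,0,0],[0,0,0]],"yaw":[0,0,0,0,0,0,0]}' 0 50
python3 -m handwheel '{"delta_pos":[[0,0,-0.2],[0,0,-0.5],[0,0,-1],[0,0,-1],[0,0,-1]],"yaw":[0,0,0,0,0]}'
python3 -m handwheel '{"delta_pos":[[0,0,-0.3],[0.4,0,-0.8],[0.8,0,-1],[0.8,0,-1],[0.8,0,-1],[0.8,0,-1],[0.8,0,-1]],"yaw":[0,0.05,0.1,0.15,0.21,0.27,0.3]}'
python3 bay.py -.014 -.0365 .17
```

```text
t: 24.15
eef_pos: [0.4447, -0.0283, -0.0007]
eef_rot: [-178.5, -0.4, 124.2]
force: [-0.2, -0.1, -0.4]
width: 0.0855
t: 25.02
eef_pos: [0.4448, -0.0284, -0.0001]
eef_rot: [-178.5, -0.4, 124.2]
force: [-1.6, 0.4, 8.5]
width: 0.0433
t: 25.65
eef_pos: [0.4467, -0.0274, 0.08]
eef_rot: [-178.5, -0.4, 124.3]
force: [0.2, 0.3, -1.0]
width: 0.0429
t: 26.52
eef_pos: [0.4118, 0.026, 0.1596]
eef_rot: [-178.7, 1.1, 70.0]
force: [-0.8, 0.3, -1.6]
width: 0.0433
[0.5877 0.288  0.17  ]
t 26.52 pos [0.4118 0.026  0.1596] rot [-178.7    1.1   70. ] F [-0.8  0.3 -1.6] w 0.0433 shares [ 3.825  0.943 -0.224] yaw share 0.0019 q [-42. -14.]
now h,y -0.3207 0.0375
```

The small mould is held (opening 43 mm). Its rear would overhang the backstop if set down directly in place, so I'll set it down about 10 mm short and slide it back.

```bash
python3 -m handwheel '{"delta_pos":[[0.5,0.15,-0.1],[1,0.3,-0.2],[1,0.3,-0.2]],"yaw":[0,0,0]}' >/dev/null
python3 -m handwheel '{"delta_pos":[[0.5,0.15,0],[1,0.3,0]],"yaw":[0,0]}' >/dev/null
python3 -m handwheel '{"delta_pos":[[0.5,0.1,0],[1,0.25,0],[1,0.25,0]],"yaw":[0,0,0]}' >/dev/null
python3 bay.py -.028 -.0365 .13
```

```text
[0.5828 0.2749 0.13  ]
t 27.52 pos [0.5583 0.2335 0.1659] rot [-178.6    1.2   70.4] F [-0.5 -0.9 -0.7] w 0.0432 shares [0.6   0.126 0.432] yaw share 0.004 q [-50. -28.]
now h,y -0.0753 -0.0279
```

```bash
python3 -m handwheel '{"delta_pos":[[0.3,0.05,0.05],[0.58,0.12,0.2],[0.6,0.12,0.4],[0.6,0.12,0.43],[0.6,0.12,0.43]],"yaw":[0.004,0.004,0.004,0.004,0.004]}' - 20
python3 bay.py -.028 -.0365 .105
```

```text
t: 28.15
eef_pos: [0.582, 0.2734, 0.1301]
eef_rot: [-178.6, 1.3, 69.6]
force: [-0.1, -0.0, -0.3]
width: 0.0429
[0.5828 0.2749 0.105 ]
t 28.15 pos [0.582  0.2734 0.1301] rot [-178.6    1.3   69.6] F [-0.1 -0.  -0.3] w 0.0429 shares [0.029 0.011 0.313] yaw share -0.0006 q [-50. -30.]
now h,y -0.0297 -0.0362
```

```bash
python3 -m handwheel '{"delta_pos":[[0.02,0.01,0.12],[0.03,0.01,0.25],[0.03,0.01,0.33],[0.03,0.01,0.37],[0.03,0.01,0.4]],"yaw":[0,0,0,0,0]}'
python3 bay.py -.028 -.0365 .0965
```

```text
t: 28.78
eef_pos: [0.5832, 0.2754, 0.1006]
eef_rot: [-178.6, 1.2, 69.6]
force: [-4.8, 0.9, 19.4]
width: 0.0432
[0.5828 0.2749 0.0965]
t 28.77 pos [0.5832 0.2754 0.1006] rot [-178.6    1.2   69.6] F [-4.8  0.9 19.4] w 0.0432 shares [-0.007 -0.001  0.051] yaw share -0.0005 q [-49. -29.]
now h,y -0.0273 -0.0367
```

```bash
python3 -m handwheel '{"delta_pos":[[0,0,0.03],[0.04,0,0.055],[0.08,0,0.07],[0.12,0,0.085],[0.16,0,0.1],[0.17,0,0.1],[0.17,0,0.1]],"yaw":[0,0,0,0,0,0,0]}'
python3 bay.py -.0145 -.0365 .093
```

```text
t: 29.65
eef_pos: [0.5912, 0.2859, 0.0959]
eef_rot: [-178.9, 1.2, 69.5]
force: [-0.5, -5.7, 20.9]
width: 0.0432
[0.5875 0.2875 0.093 ]
t 29.65 pos [0.5912 0.2859 0.0959] rot [-178.9    1.2   69.5] F [-0.5 -5.7 20.9] w 0.0432 shares [ 0.004 -0.05   0.038] yaw share -0.001 q [-49. -30.]
now h,y -0.0147 -0.0406
```

```bash
python3 -m handwheel '{"delta_pos":[[0.03,-0.04,0.02],[0.06,-0.06,0.03],[0.08,-0.06,0.03],[0.08,-0.06,0.03]],"yaw":[0,0,0,0]}'
python3 bay.py -.0145 -.0365 .093
```

```text
t: 30.15
eef_pos: [0.5906, 0.2928, 0.0948]
eef_rot: [-179.1, 1.1, 69.5]
force: [0.7, -2.7, 9.1]
width: 0.0432
[0.5875 0.2875 0.093 ]
t 30.15 pos [0.5906 0.2928 0.0948] rot [-179.1    1.1   69.5] F [ 0.7 -2.7  9.1] w 0.0432 shares [-0.074 -0.012  0.024] yaw share -0.0011 q [-50. -31.]
now h,y -0.0085 -0.0376
```

No firm stop was felt at the expected depth, so the rear may be riding on the backstop's top edge. I'll check by pixel profile against predictions to save a viewing.

```bash
cat > prof.py <<'E'
import sys; from fit import *
q=(.5583,.3138,69.7)
def W(P): return np.array(P)@bayR(q[2]).T+bayO(q[0],q[1])
def prof(m,im,y=-.0375):
    f=proj(m,W([[0,y,.053],[-.064,y,.075],[0,y,.075],[0,y,.066]])); print('flush: front/rear top rows',f.round(0).tolist())
    c=int(round(f[2][0])); 
    for dc in(-12,12):
        col=im[:, c+dc].astype(int); s=cv2.blur((col[:,2]-col[:,0]).astype(np.float32).reshape(-1,1),(1,3))[:,0]
        print('col',c+dc,[(r,int(s[r]),int(col[r].sum()//3)) for r in range(int(f[2][1])-44,int(f[1][1])+40,4)])
if __name__=='__main__':
    n=sys.argv[1]; m=snap('wrist',n); snap('side',n+'s'); prof(m,cv2.imread(f'pics/{n}.png'))
    s=sense(); t=s['eef_pos']; a=np.radians(s['eef_rot'][2]); X=np.array([np.cos(a),np.sin(a),0])
    print('if horizontal in grip: rear top, front top',proj(m,[t+.0446*X+[0,0,.022],t-.0194*X+[0,0,.022]]).round(0).tolist())
E
python3 prof.py w9
```

```text
flush: front/rear top rows [[277.0, 217.0], [276.0, 350.0], [276.0, 216.0], [276.0, 217.0]]
col 264 [(172, 80, 79), (176, 80, 81), (180, 79, 79), (184, 79, 78), (188, 79, 78), (192, 79, 79), (196, 78, 78), (200, 75, 75), (204, 56, 57), (208, 71, 77), (212, 80, 87), (216, 82, 91), (220, 82, 92), (224, 83, 91), (228, 82, 91), (232, 83, 91), (236, 84, 91), (240, 85, 90), (244, 84, 91), (248, 70, 81), (252, 36, 47), (256, 73, 81), (260, 83, 89), (264, 83, 89), (268, 82, 88), (272, 79, 87), (276, 44, 53), (280, 64, 72), (284, 84, 89), (288, 83, 89), (292, 82, 88), (296, 82, 88), (300, 82, 87), (304, 81, 89), (308, 82, 87), (312, 82, 88), (316, 83, 87), (320, 83, 87), (324, 83, 87), (328, 84, 87), (332, 82, 87), (336, 80, 85), (340, 115, 189), (344, 115, 202), (348, 114, 204), (352, 123, 188), (356, 46, 172), (360, 15, 173), (364, 113, 137), (368, 136, 132), (372, 85, 92), (376, 0, 26), (380, 0, 24), (384, -1, 27), (388, -1, 26)]
col 288 [(172, 73, 73), (176, 74, 73), (180, 77, 75), (184, 78, 77), (188, 78, 77), (192, 79, 78), (196, 79, 75), (200, 77, 77), (204, 55, 57), (208, 71, 76), (212, 80, 87), (216, 82, 91), (220, 83, 91), (224, 83, 90), (228, 82, 91), (232, 82, 92), (236, 83, 92), (240, 84, 92), (244, 83, 92), (248, 79, 88), (252, 38, 49), (256, 53, 64), (260, 80, 88), (264, 82, 88), (268, 81, 88), (272, 68, 78), (276, 37, 47), (280, 74, 83), (284, 83, 90), (288, 83, 90), (292, 82, 88), (296, 83, 87), (300, 82, 87), (304, 82, 87), (308, 81, 87), (312, 83, 87), (316, 84, 87), (320, 83, 87), (324, 83, 86), (328, 82, 86), (332, 80, 88), (336, 81, 85), (340, 117, 183), (344, 120, 197), (348, 120, 197), (352, 125, 187), (356, 52, 168), (360, 15, 169), (364, 98, 136), (368, 135, 131), (372, 80, 86), (376, 0, 24), (380, -1, 23), (384, -2, 26), (388, -1, 26)]
if horizontal in grip: rear top, front top [[276.0, 208.0], [276.0, 336.0]]
```

The rear edge is at row 206, which matches the mould lying horizontal across the backstop's top. It didn't pivot in the grip. I'll back off about 20 mm, release so it falls flat, then re-grip and slide it back.

```bash
python3 -m handwheel '{"delta_pos":[[0,0,-0.1],[-0.1,0,-0.17],[-0.2,0,-0.17],[-0.28,0,-0.17],[-0.28,0,-0.12],[-0.28,0,-0.08],[-0.28,0,-0.07]],"yaw":[0,0,0,0,0,0,0]}'
python3 bay.py -.030 -.0368 .101
```

```text
t: 31.12
eef_pos: [0.5826, 0.2721, 0.1003]
eef_rot: [-179.0, 1.2, 69.5]
force: [0.1, 0.9, -0.7]
width: 0.0429
[0.5824 0.2729 0.101 ]
t 31.12 pos [0.5826 0.2721 0.1003] rot [-179.     1.2   69.5] F [ 0.1  0.9 -0.7] w 0.0429 shares [ 0.008 -0.005 -0.009] yaw share -0.001 q [-49. -29.]
now h,y -0.0307 -0.0372
```

```bash
python3 -m handwheel '{"delta_pos":[[0,0,0.02],[0,0,0.02],[0,0,0.02],[0,0,0.02],[0,0,0.02]],"yaw":[0,0,0,0,0]}' 0.75
python3 prof.py w10
```

```text
t: 31.75
eef_pos: [0.5826, 0.2721, 0.0987]
eef_rot: [-179.0, 1.1, 69.5]
force: [-0.5, -0.1, -0.5]
width: 0.0637
flush: front/rear top rows [[277.0, 176.0], [277.0, 306.0], [277.0, 169.0], [277.0, 172.0]]
col 265 [(125, 80, 77), (129, 72, 74), (133, 76, 71), (137, 76, 78), (141, 77, 78), (145, 78, 79), (149, 79, 76), (153, 78, 77), (157, 75, 76), (161, 15, 85), (165, 7, 88), (169, 6, 70), (173, 21, 66), (177, 73, 99), (181, 79, 109), (185, 78, 109), (189, 79, 109), (193, 78, 109), (197, 72, 79), (201, 79, 91), (205, 81, 95), (209, 81, 94), (213, 80, 94), (217, 80, 94), (221, 82, 93), (225, 82, 93), (229, 82, 93), (233, 63, 80), (237, 40, 63), (241, 77, 96), (245, 81, 99), (249, 80, 98), (253, 79, 98), (257, 76, 94), (261, 41, 60), (265, 62, 80), (269, 81, 91), (273, 81, 91), (277, 81, 91), (281, 80, 93), (285, 81, 91), (289, 81, 92), (293, 81, 90), (297, 82, 92), (301, 81, 89), (305, 82, 91), (309, 80, 90), (313, 80, 91), (317, 79, 89), (321, 81, 90), (325, 78, 85), (329, 33, 112), (333, 40, 158), (337, 135, 130), (341, 135, 130)]
col 289 [(125, 71, 73), (129, 72, 70), (133, 70, 71), 
[... 163 characters left out ...]
(181, 79, 109), (185, 79, 110), (189, 78, 110), (193, 78, 108), (197, 71, 81), (201, 78, 91), (205, 81, 95), (209, 81, 95), (213, 83, 94), (217, 80, 96), (221, 81, 95), (225, 80, 94), (229, 81, 93), (233, 80, 92), (237, 54, 73), (241, 35, 57), (245, 58, 79), (249, 72, 90), (253, 61, 83), (257, 36, 59), (261, 51, 71), (265, 80, 92), (269, 81, 92), (273, 81, 92), (277, 82, 92), (281, 81, 91), (285, 80, 91), (289, 80, 89), (293, 81, 91), (297, 81, 90), (301, 82, 91), (305, 81, 91), (309, 82, 89), (313, 82, 89), (317, 80, 89), (321, 79, 90), (325, 79, 86), (329, 27, 135), (333, 31, 161), (337, 134, 128), (341, 134, 128)]
if horizontal in grip: rear top, front top [[276.0, 208.0], [276.0, 336.0]]
```

It's now flat on the medium, with its rear about 13 mm short of the backstop. I'll re-grip and slide it down the slope.

```bash
python3 -m handwheel '{"delta_pos":[[0,0,0],[0,0,0],[0,0,0],[0,0,0],[0,0,0]],"yaw":[0,0,0,0,0]}' 0 25
python3 -m handwheel '{"delta_pos":[[0.04,0,0.012],[0.08,0,0.026],[0.12,0,0.04],[0.16,0,0.055],[0.19,0,0.065],[0.21,0,0.07],[0.21,0,0.07]],"yaw":[0,0,0,0,0,0,0]}'
python3 bay.py -.0165 -.0368 .0935
python3 prof.py w11 | cut -c1-1000
```

```text
t: 32.48
eef_pos: [0.5827, 0.2722, 0.0989]
eef_rot: [-179.0, 1.1, 69.5]
force: [0.1, -0.2, 3.6]
width: 0.0432
t: 33.35
eef_pos: [0.5873, 0.2843, 0.0941]
eef_rot: [-178.9, 1.4, 69.4]
force: [-10.5, -8.6, 18.4]
width: 0.0433
[0.5871 0.2856 0.0935]
t 33.35 pos [0.5873 0.2843 0.0941] rot [-178.9    1.4   69.4] F [-10.5  -8.6  18.4] w 0.0433 shares [ 0.014 -0.007  0.007] yaw share -0.0015 q [-49. -30.]
now h,y -0.0176 -0.0374
flush: front/rear top rows [[277.0, 202.0], [276.0, 335.0], [276.0, 199.0], [277.0, 200.0]]
col 264 [(154, 80, 78), (158, 81, 80), (162, 80, 79), (166, 80, 80), (170, 79, 80), (174, 79, 77), (178, 79, 79), (182, 78, 80), (186, 54, 76), (190, 6, 92), (194, 13, 85), (198, 73, 83), (202, 81, 96), (206, 83, 97), (210, 84, 96), (214, 83, 95), (218, 82, 98), (222, 82, 95), (226, 83, 97), (230, 83, 95), (234, 64, 82), (238, 40, 62), (242, 78, 96), (246, 82, 100), (250, 81, 99), (254, 82, 99), (258, 64, 84), (262, 38, 59), (266, 79, 92), (270, 83, 96), (274, 83, 93), (278, 81, 95), (282, 82, 93), (286, 82, 93), (290, 82, 92), (294, 83, 94), (298, 84, 93), (302, 83, 93), (306
[... 527 characters left out ...]
 97), (218, 83, 97), (222, 83, 97), (226, 81, 96), (230, 82, 96), (234, 76, 92), (238, 38, 60), (242, 54, 78), (246, 78, 96), (250, 81, 99), (254, 73, 93), (258, 43, 63), (262, 51, 68), (266, 82, 93), (270, 83, 95), (274, 83, 94), (278, 82, 94), (282, 82, 92), (286, 82, 93), (290, 83, 92), (294, 83, 94), (298, 84, 92), (302, 83, 93), (306, 83, 92), (310, 83, 92), (314, 81, 90), (318, 81, 91), (322, 82, 91), (326, 79, 88), (330, 117, 191), (334, 124, 186), (338, 132, 176), (342, 24, 170), (346, 14, 168), (350, 14, 170), (354, 101, 136), (358, 137, 132), (362, 136, 130), (366, 134, 130), (370, 128, 126), (374, 14, 30)]
if horizontal in grip: rear top, front top [[276.0, 209.0], [276.0, 336.0]]
```

Rear edge at row 197 against 199 predicted, and a firm 13 N stop: it's home. Release, retreat, final look.

```bash
python3 -m handwheel '{"delta_pos":[[0,0,0],[0,0,0],[0,0,0],[0,0,-0.1],[0,0,-0.4],[0,0,-0.9],[-0.4,0,-1],[-0.5,0,-1]],"yaw":[0,0,0,0,0,0,0,0]}' 0.9
python3 - <<'E'
from h import *
m=snap('wrist','w12')
m=snap('side','s12'); c=cv2.imread('pics/w12.png')[50:350,80:480]; c=cv2.resize(c,(800,600),interpolation=cv2.INTER_CUBIC)
c[400:,:320]=cv2.resize(cv2.imread('pics/s12.png')[110:185,190:310],(320,200),interpolation=cv2.INTER_CUBIC); cv2.imwrite('pics/w12b.png',c)
E
```

```text
t: 34.45
eef_pos: [0.5759, 0.2464, 0.1764]
eef_rot: [-179.0, 1.4, 69.3]
force: [0.8, 0.3, -0.2]
width: 0.0769
```

View pics/w12b.png

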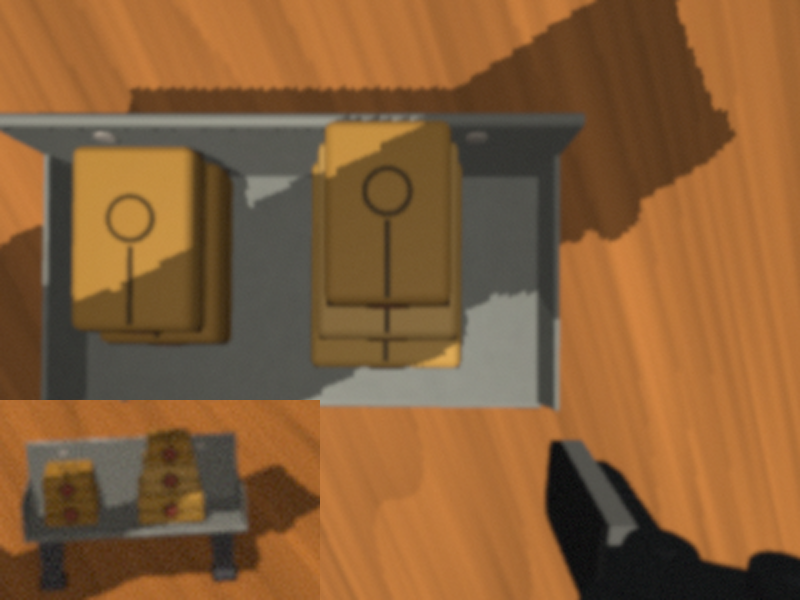

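Stack looks right: small on top with corners (326,123), (449,123), (448,304), (327,304), all three sprues at the front, and the pencil lines in line. A last numeric check of all three, then hand in.

Run:
```python
from fit import *
w=load('w12'); q=(.5583,.3138,69.7)
for n,z,U in[('S',.075,[(326,123),(449,123),(448,304),(327,304)]),('M front',.053,[(320,338),(453,337)]),('L front',.028,[(311,365),(459,366)])]:
    print(n,[inbay(w,(80+u[0]/2,50+u[1]/2),z,q)[:2].round(4).tolist() for u in U])
from workcell import close_job
print(close_job())
```

```text
S [[-0.0005, -0.0162], [-0.0009, -0.0583], [-0.0628, -0.0578], [-0.0626, -0.0165]]
M front [[-0.0741, -0.011], [-0.0738, -0.0613]]
L front [[-0.0852, -0.0038], [-0.0857, -0.0658]]
the job is handed in; nothing more can be done
None
```

I stacked all three moulds in the empty bay, largest at the bottom, then the medium, then the smallest. All sprue holes face the open front, and I handed the job in at about 34.5 s of the 67 s allowed. No verdict was reported.

**Setbacks:** The smallest mould's first slide went wrong. It did not tilt in the grip and rode up on the backstop's top edge. I backed it off, let it fall flat, gripped it again and slid it home until it stopped firmly at about 13 N.

**Last checks, from the final wrist and side views:**

| Mould | Rear end from backstop | Centre, side to side (tray y) |
|---|---|---|
| Largest | about 0 mm after placing; about 2 mm further back than expected by its front edge at the end | -35 mm |
| Medium | about 0 mm after placing; about 2 mm further back than expected by its front edge at the end | -36 mm |
| Smallest | about 1 mm | -37 mm |

- **Fit:** all three look flat and are square to within about 1°. Each is centred within about 2 mm of the one below.
- **Known error:** the front edges read about 2 mm further back than the mould lengths allow, so these figures are good to 2–3 mm.
- **Not measured:** the stored moulds look unmoved. I did not measure them, the tin or the bottle again at the end. No unexpected contact force showed in the readings.

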